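# Set the transfer deck to the locomotive's siding and close the crossing

## Task

The locomotive is about to leave its siding: slide the transfer deck by its slanted handle until the deck's track lines up with the siding the locomotive stands on, making the last stretch from the robot's left towards its right so that the play in the handle is taken up (if the deck is on the wrong side or runs past, go back well to the left of the siding and come again), and let go without shifting the handle back. Then press the red crossing toy fully down so that its gate bar lies level. Leave all the other toys where they stand.

Things in the scene. Friction and masses are not known exactly. Their poses are not given: they have to be found in the camera images.
- traverser: Fixed beech transfer table: board 170 (x) x 330 (y) x 18 mm high; its origin lies under it, 75 mm from the far edge, in the middle along y. Its x axis points away from the robot towards the sidings, its y axis to the robot's left (turned at most 10 degrees from the world's). A viaduct is built over its robot-side half.
- viaduct (a point): Middle of the underside of the fixed beech viaduct over the transfer table, 150 mm up; axes as the transfer table's. It is 50 (x) x 440 (y) x 65 mm high, on two brown piers 50 mm wide at y = -190 and +190 mm. It stands over the handle's foot, so an upright gripper cannot take the handle: lean the gripper away from the robot by 25 to 45 degrees (fingers pointing down and back), beyond the viaduct.
- deck (a joint): Slide of the deck along the transfer table's y axis, m; 0 with the deck in the middle, grows to the robot's left, stops at -0.105 and +0.105. The deck is a beech board 130 x 60 x 12 mm with two dark grooves like track, top at z = 30 mm. It slides against a friction of about 4 N and stays where it is left.
- handle (a joint): Play of the handle in the deck along the same y axis, m, -0.008 to +0.008, grows to the robot's left. The handle stands between two cheek blocks of the deck and moves freely (under 1 N) through these 16 mm before it carries the deck along. At -0.008 it pushes the deck to the robot's right: play taken up for an approach from the left. It stays where it is left.
- grip: Wooden grip block at the top of the handle, 24 x 26 x 64 mm (its x, y, z), origin at its centre. Its z axis (64 mm) slants up and away from the robot, 35 degrees from vertical; its y axis (26 mm, to be pinched across) is the sliding direction. With deck and play at 0 its centre is at x = 9, y = 0, z = 106 mm of the transfer table; it moves along y with both.
- deck_end (a point): Middle of the deck's end that faces the sidings, on its top; axes as the transfer table's.
- siding_loco_end (a point): Middle of the near end, on top, of the siding on which the locomotive stands: a fixed beech track 140 x 60 x 30 mm high, parallel to the deck, 5 to 8 mm beyond its end; axes as the transfer table's. The deck is lined up when deck_end has y = 0 here. Of two such sidings side by side the other carries the flatcar; which is left varies.
- crossing: Fixed red wooden hand press crossing, on a board 200 (x) x 100 (y) x 12 mm, origin at the centre of its underside. The press housing, 80 x 80 mm, reaches 68 mm high around x = -45 mm; the gate posts stand at x = +50 mm.
- press_top (a point): Middle of the top of the press cap, a round red cap 64 mm across, 107 mm above the table when up; it moves straight down when pressed, by 24 mm.
- press (a joint): How far the press cap is pushed down, m: 0 up, 0.024 fully down. Needs about 6 N, has no return spring and stays down.
- gate (a joint): Gate bar, rad: 0 raised (66 degrees), 1.15 lying level; geared to the press cap in proportion. The bar is 150 mm long, 14 mm thick, hinged 60 mm above the table at x = +50 mm of the crossing, and reaches away along its +x; raised, its tip is 197 mm up.
- loco: Loose natural beech locomotive, 110 x 44 x 70 mm, with boiler, chimney and cab, on its siding; origin under its centre. Leave it alone.
- flatcar: Loose green wooden flatcar, 120 x 40 x 22 mm, on the other siding; origin under its centre. Leave it alone.
- rock_cutting: Loose wooden rock cutting piece, 130 x 90 x 92 mm; origin under its centre. Leave it alone.
- bridge_pier: Loose brown bridge pier, 70 x 60 x 115 mm; origin under its centre. Leave it alone.
- tree: Loose cone-shaped wooden tree, 68 mm across, 125 mm high; origin under its centre. Leave it alone.
- signal: Loose wooden signal on a 60 x 60 mm foot, 124 mm high; origin under its centre. Leave it alone.
- track_piece: Loose straight piece of wooden track lying on the table, 144 x 40 x 12 mm; origin under its centre. Leave it alone.
Not all that is in view belongs to the job. What is shaped like the crossing but green is not meant.

How it is judged:
On the way, in this order (a step that is already met when the one before it is completed fails the run):
1. the deck, held by its handle with the play taken up rightwards, comes towards the locomotive's siding from the robot's left (6 to 25 mm short of it) (y of deck_end in the frame of siding_loco_end between 0.006 and 0.025 m and value of joint handle below -0.005 m and contact force between the fingers and grip above 0.3 N), for 0.06 s.
2. the deck is lined up with the locomotive's siding within 4 mm, the play still taken up (y of deck_end in the frame of siding_loco_end between -0.004 and 0.004 m and value of joint handle below -0.005 m), for 0.3 s.
3. the press is pushed fully down (value of joint press above 0.021 m and value of joint gate above 1 rad), for 0.2 s.
At the end, for the whole second after the job is handed in: The deck rests within 4 mm of the line of the locomotive's siding with the handle's play taken up to the robot's right (handle below -0.005), the press is down by more than 21 mm and the gate bar level (gate above 1.0), and no other toy has moved 25 mm or more (all of step 2 and all of step 3 and velocity of joint deck between -0.005 and 0.005 m/s and distance of each of loco, flatcar, rock_cutting, bridge_pier, tree, signal, track_piece from where it was at the start of the episode below 0.025 m); the robot touches nothing.
It fails at once if another toy is knocked over or shifted by more than 25 mm (distance of any of loco, flatcar, rock_cutting, bridge_pier, tree, signal, track_piece from where it was at the start of the episode above 0.025 m or angle between any of loco, flatcar, rock_cutting, bridge_pier, tree, signal, track_piece's own z axis and vertical above 0.5 rad).
It also fails if it takes over 58 s, if anything falls off the work surface, if the arm or the gripper's body presses on something with over 40 N, if the wrist force passes 120 N, or if a joint passes its speed limit or range.

## Robot

A 6-joint arm with a two-finger parallel gripper is mounted at the origin on the work surface. World frame = base frame: x ahead of the robot, y to its left, z up, the work surface at z = 0. Lengths are in m, angles in rad, forces in N, time in s.
With the tool pointing down it reaches from about 0.325 to 1 m from the base axis. Payload 5.1 kg.
Tool frame: the origin (TCP) lies between the finger pads; the fingertips stand 14 mm ahead of it and the grasp point (between the pads) lies 5 mm behind it; x points along the fingers, y is the direction in which the jaws open and shut, and the axes are right-handed (so a half turn about x gives the same grasp; the last joint's range is limited). The gripper opens to 85 mm and grips with 20 to 120 N. Pads are 22 mm wide; open, the fingers measure 114 mm over their backs; the gripper's body (76 mm by 85 mm) begins 54 mm behind the grasp point. The pads swing forward as they close: fully open they stand 13 mm farther back than shut.
Start: joints at [-1.366, 0.124, 1.65, -0, 1.367, -0.083], TCP at [0.184, -0.623, 0.245] pointing down, gripper open.
Joint ranges: [-2.61, 2.61], [-1.02, 2.33], [0.03, 2.71], [-1.35, 4.49], [0.32, 2.68], [-2.91, 2.91]. Speed limits (rad/s): [2.57, 2.57, 3.14, 3.14, 3.14, 3.14].

## Interface

Orientations are given as a unit quaternion [w, x, y, z].
In Python, from cell import ctrl, cams gives the robot as it stands.
- The arm moves only by the shell command python3 -m pendant 'ROWS'. ROWS is JSON, a list that holds one entry, the list of rows, each a list of 7 numbers: the turn, a rotation vector about the tool's x, y, z in rad, then the shift along the tool's x, y, z in cm, then the closure in counts, from 0 (fully open) to 255 (shut). In form: [[[ax, ay, az, tx, ty, tz, fingers], ...]]. A call has 1 to 10 rows; each row shifts and turns the commanded pose from where the row before left it, along the tool's axes as they then stand; what a row does not reach is not made up. A row lasts 1/12 s, in which the tool goes at most 41.7 mm and 7.16 degrees, less where a joint would pass 70% of its speed; a pose out of reach is approached as far as the arm can. A call with a gripper value outside its range is refused whole. The fingers move at their own pace and stop on an object; the grip force is fixed at half the most. Time passes only in rows, so rows that do not move let the fingers close. It gives the time, the measured TCP pose, the force and the opening at its end, in the units of the state.
- ctrl.read_state(): the state, without advancing time (a new reading comes with each control period).
- cams.capture(name): name is "side" or "top"; returns the picture (400x640x3 uint8, blue, green, red); there is no depth.
- cams.camera_params(name): a dict with "fovy" (degrees; the focal length in pixels is half the picture's height over the tangent of half this angle, whatever the lens; pixels are square), "cx", "cy" (the principal point, pixels), "eye" and "rotation" of the camera in the world. Camera axes: x right, y down, z forward; pixel columns grow to the right and rows downward; lengths in m; the calibration is good to about 2 mm. A picture is of the moment at which its call begins. camera_params takes no time and is no camera call.
- ctrl.hand_in(): hands the job in, once; it reports no verdict.
The state is a dict: "time_s": time; "joints": joint angles; "joint_vel": joint speeds; "joint_efforts": joint torques, N m; "tcp_pos": TCP position; "tcp_rot": TCP orientation; "contact_force": force on the tool from outside, world axes, zero at the start; "ft_torque": the same for the moment, N m; "width": finger opening in m.
Only numpy, scipy, OpenCV 4.12 (cv2) and the standard library are available. Lean on these libraries where they do the work, as an engineer would, in place of code of your own. Each camera call takes 0.05 s, during which the arm holds its last target. There are 200 camera calls.

## Working session

There is one attempt and no reset: what is moved stays moved. The work goes in short steps, Python scripts to look and compute and a shell command to move; the robot and the scene stay as the last step left them, time stands still between calls to the robot, and variables do not carry over. Pictures are saved under pics/ and viewed, about 8 in all and at most 12, crops included, and the job is handed in when it is done.

```bash
mkdir -p pics; ls; python3 - <<'E'
from cell import ctrl,cams
import cv2
for n in("side","top"):
    cv2.imwrite(f"pics/{n}0.png",cams.capture(n))
    print(n,cams.camera_params(n))
print(ctrl.read_state())
E
```

```text
pics
side {'fovy': 50.470901704223934, 'cx': 318.6064095439357, 'cy': 202.24783762341897, 'eye': array([0.06856963, 0.97694186, 0.95571956]), 'rotation': array([ 0.09651899, -0.19116156,  0.88316526, -0.41732537])}
top {'fovy': 46.95087263994981, 'cx': 318.61737031142184, 'cy': 195.78099162933106, 'eye': array([0.19972762, 0.03050963, 1.62781902]), 'rotation': array([-0.07520946,  0.70601907, -0.69984566,  0.07808112])}
{'time_s': 0.1, 'joints': array([-1.36565918e+00,  1.24440363e-01,  1.65159558e+00,  3.20757761e-05,
        1.36748536e+00, -8.25842455e-02]), 'joint_vel': array([-0.00075655, -0.0006533 , -0.00222328,  0.00023428, -0.00011484,
        0.00013985]), 'joint_efforts': array([ 2.93378807e-04, -4.24931359e+01, -3.66653717e+01, -1.47283176e-04,
        3.93279333e-03,  3.01881187e-05]), 'tcp_pos': array([ 0.18432762, -0.62274779,  0.24414124]), 'tcp_rot': array([-0.10069075, -0.69977162, -0.10205331,  0.69983296]), 'contact_force': array([0.5747657 , 0.31084977, 0.394192  ]), 'ft_torque': array([ 0.0090733 ,  0.01964728, -0.0042193 ]), 'width': 0.08565176979870331}
```

View pics/top0.png

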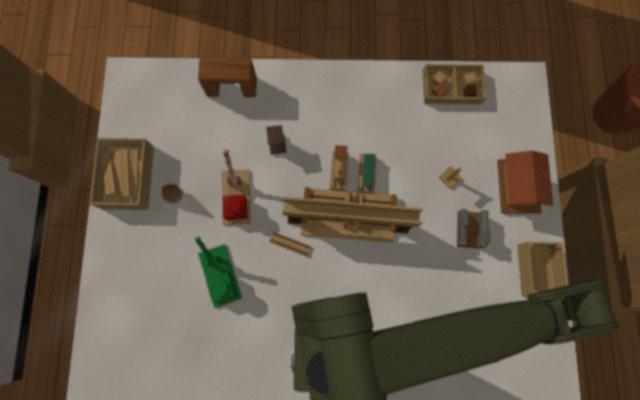

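View pics/side0.png

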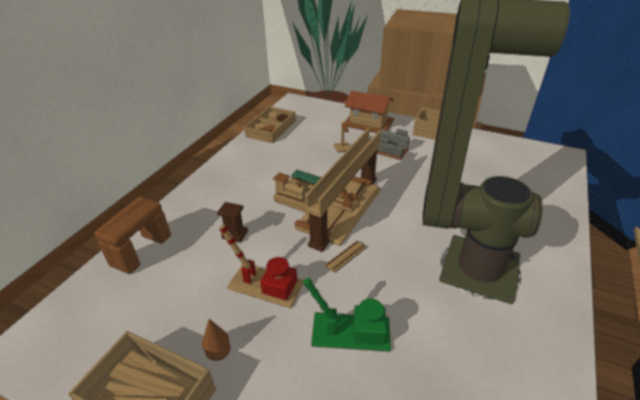

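The top view shows the traverser at about (350,205), the loco on the left siding near (340,165), the flatcar at (368,170) and the red crossing at (235,200). Next I'll zoom in.

```bash
cat > h.py <<'E'
import numpy as np, cv2
from scipy.spatial.transform import Rotation as R
from cell import ctrl,cams
def par(n):
    p=cams.camera_params(n); q=p['rotation']; M=R.from_quat([q[1],q[2],q[3],q[0]]).as_matrix()
    return 200/np.tan(np.radians(p['fovy']/2)),p['cx'],p['cy'],np.array(p['eye']),M
def proj(n,P):
    f,cx,cy,e,M=par(n); c=(np.atleast_2d(P)-e)@M
    return np.c_[f*c[:,0]/c[:,2]+cx, f*c[:,1]/c[:,2]+cy]
def ray(n,uv,z):
    f,cx,cy,e,M=par(n); d=M@np.array([(uv[0]-cx)/f,(uv[1]-cy)/f,1]); return e+d*(z-e[2])/d[2]
def crop(img,x0,y0,x1,y1,s,name):
    cv2.imwrite(name,cv2.resize(img[y0:y1,x0:x1],None,fx=s,fy=s,interpolation=cv2.INTER_CUBIC))
E
python3 - <<'E'
from h import *
t=cv2.imread('pics/top0.png'); s=cv2.imread('pics/side0.png')
crop(t,265,135,435,250,4.7,'pics/tc.png'); crop(s,220,120,400,300,3.3,'pics/sc.png')
print(proj('side',[[0,0,0],[.18432762,-.62274779,.24414124]]),proj('top',[[0,0,0],[.184,-.623,.245]]))
E
```

```text
[[479.86877664 266.62493286]
 [469.38377557  95.54617864]] [[324.79592324 358.37902782]
 [539.30809497 304.78427337]]
```

View pics/tc.png

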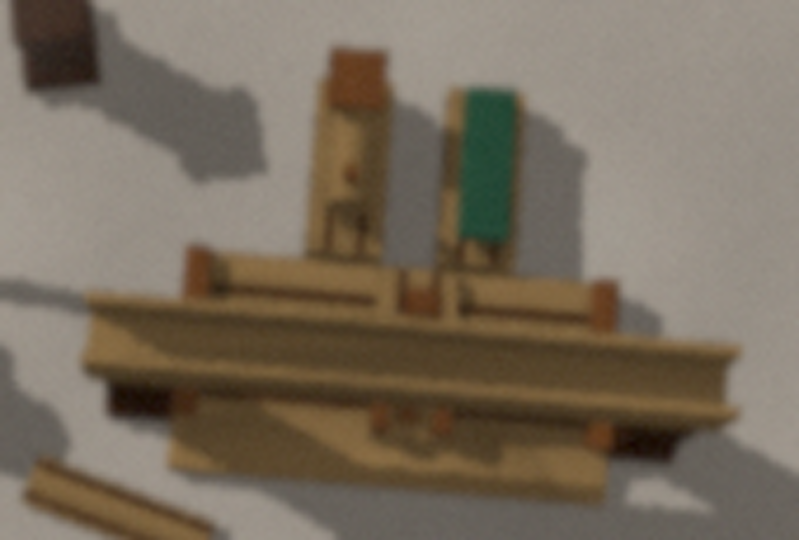

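View pics/sc.png

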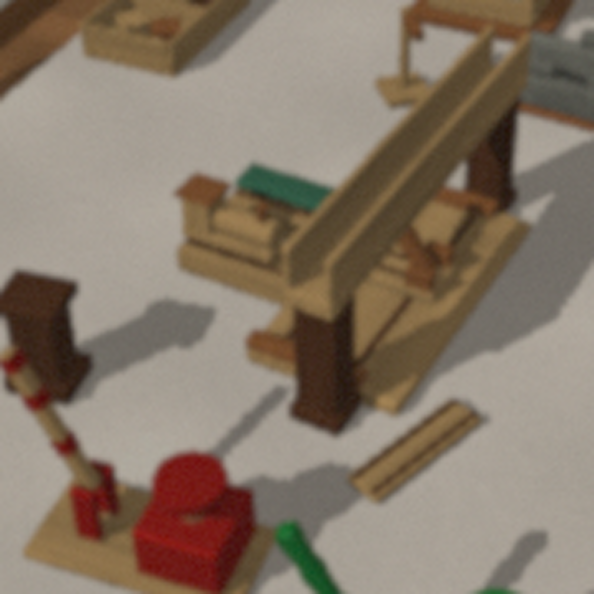

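Loco is on the left siding (near end about crop (308..383,260)), the deck (crop 385..455) is right of it, and the grip lies at crop (420,300). I'll fit the frame now.

```bash
python3 - <<'E'
from h import *
from scipy.optimize import least_squares
def t(u,v,z,n='top',c=(265,135,4.7)): 
    return ray(n,((u+.5)/c[2]-.5+c[0],(v+.5)/c[2]-.5+c[1]),z)
for nm,(u,v,z) in dict(vFL=(88,295,.215),vFR=(740,349,.215),vNL=(85,370,.215),vNR=(738,417,.215),
  bNL=(170,458,.018),bNR=(603,490,.018),sLl=(308,258,.03),sLr=(383,265,.03),sRl=(438,268,.03),sRr=(515,272,.03),
  dl=(380,268,.03),dr=(457,273,.03),gripL=(400,290,.132),gripR=(440,290,.132),gripc=(420,300,.125)).items(): print(nm,t(u,v,z).round(4))
A=[t(88,295,.215),t(740,349,.215),t(85,370,.215),t(738,417,.215)]
for a,b in((0,1),(2,3)): d=A[a]-A[b]; print('yaw',np.degrees(np.arctan2(-d[0],d[1])),np.linalg.norm(d))
d=t(170,458,.018)-t(603,490,.018); print('yaw board',np.degrees(np.arctan2(-d[0],d[1])),np.linalg.norm(d))
# crossing
tt=cv2.imread('pics/top0.png'); ss=cv2.imread('pics/side0.png')
crop(tt,205,135,285,235,5,'pics/x_.png')
for n,im in(('top',tt),('side',ss)):
    h=cv2.cvtColor(im,cv2.COLOR_BGR2HSV); m=((h[...,0]<6)|(h[...,0]>174))&(h[...,1]>200)&(h[...,2]>60)
    k,l,s,c=cv2.connectedComponentsWithStats(m.astype(np.uint8))
    for i in range(1,k):
        if s[i,4]>15: print(n,s[i],c[i])
E
```

```text
vFL [0.5054 0.1367 0.215 ]
vFR [ 0.4727 -0.2976  0.215 ]
vNL [0.4545 0.1375 0.215 ]
vNR [ 0.427  -0.2945  0.215 ]
bNL [0.4238 0.0871 0.018 ]
bNR [ 0.4026 -0.2366  0.018 ]
sLl [ 0.5757 -0.0154  0.03  ]
sLr [ 0.5708 -0.0723  0.03  ]
sRl [ 0.5688 -0.114   0.03  ]
sRr [ 0.5663 -0.1723  0.03  ]
dl [ 0.5684 -0.07    0.03  ]
dr [ 0.5651 -0.1283  0.03  ]
gripL [ 0.529  -0.0777  0.132 ]
gripR [ 0.5293 -0.106   0.132 ]
gripc [ 0.5234 -0.0924  0.125 ]
yaw -4.30573234789539 0.4355773963288411
yaw -3.653455472191337 0.43279557951277514
yaw board -3.7407580753295115 0.32441569428651845
top [224 196  23  23 427] [235.36299766 207.82435597]
side [261 259  34  40 738] [277.11653117 278.31165312]
side [243 267  11  16  74] [247.31081081 274.06756757]
```

View pics/x_.png

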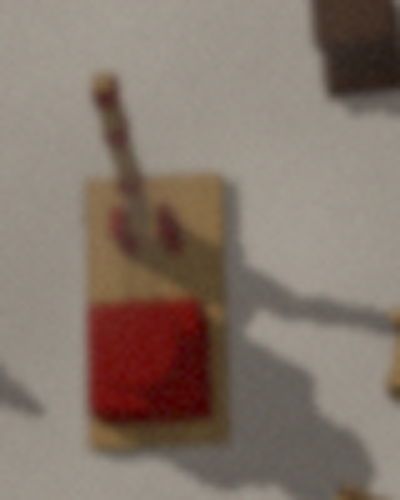

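```bash
cat >> h.py <<'E'
TH=np.radians(-3.9); O=np.array([.508,-.0813,0]); EX=np.array([np.cos(TH),np.sin(TH),0]); EY=np.array([-np.sin(TH),np.cos(TH),0]); EZ=np.array([0,0,1.])
def W(x,y,z): return O+x*EX+y*EY+z*EZ
def loc(p): p=np.array(p)-O; return np.array([p@EX,p@EY,p[2]])
def cur():
    s=ctrl.read_state(); q=s['tcp_rot']; return np.array(s['tcp_pos']),R.from_quat([q[1],q[2],q[3],q[0]])
def lean(deg,sgn):
    a=np.radians(deg); x=-(np.sin(a)*EX+np.cos(a)*EZ); y=sgn*EY; return R.from_matrix(np.c_[x,y,np.cross(x,y)])
def rel(p,r,pt,rt=None):
    print('shift cm in tool',(r.inv().apply(pt-p)*100).round(2), '' if rt is None else ('turn',(r.inv()*rt).as_rotvec().round(4)))
E
python3 - <<'E'
from h import *
p,r=cur(); print(r.as_matrix().round(3))
for s in(1,-1): rel(p,r,np.array([.598,-.0975,.36]),lean(35,s))
rel(p,r,np.array([.184,-.623,.36]))
def t(u,v,z): return ray('top',((u+.5)/5-.5+205,(v+.5)/5-.5+135),z)
C=[t(88,178,.012),t(222,178,.012),t(90,448,.012),t(228,448,.012)]
print(np.round(C,3)); c=np.mean(C,0); d=(C[0]+C[1]-C[2]-C[3]);d/=np.linalg.norm(d); print('centre',c,'yaw',np.degrees(np.arctan2(d[1],d[0])),'press',c-.045*d)
print('cap side',ray('side',(277.5,262),.107),'pred',proj('side',[*(c-.045*d)[:2],.107]), proj('top',[*(c-.045*d)[:2],.107]))
E
```

```text
[[-0.     0.284 -0.959]
 [ 0.002 -0.959 -0.284]
 [-1.    -0.002 -0.   ]]
shift cm in tool [-11.5  -38.65 -54.57] ('turn', array([-2.6685,  0.1487, -0.8411]))
shift cm in tool [-11.5  -38.65 -54.57] ('turn', array([ 0.3452, -0.6042, -0.1068]))
shift cm in tool [-1.159e+01 -1.000e-02  4.000e-02] 
[[0.648 0.377 0.012]
 [0.649 0.279 0.012]
 [0.45  0.365 0.012]
 [0.451 0.267 0.012]]
centre [0.54965644 0.32180516 0.012     ] yaw 3.511156081823655 press [0.50474091 0.31904923 0.012     ]
cap side [0.50590817 0.3146184  0.107     ] pred [[277.07982298 263.24668981]] [[231.38575281 203.87826068]]
```

```bash
python3 -m pendant '[[[0,0,0,-3.8,0,0,0],[0,0,0,-3.8,0,0,0],[0,0,0,-3.9,0,0,0],[0,0,0,0,-2.15,-3.03,0],[0,0,0,0,-2.15,-3.03,0],[0,0,0,0,-2.15,-3.03,0],[0,0,0,0,-2.15,-3.03,0],[0,0,0,0,-2.15,-3.03,0],[0,0,0,0,-2.15,-3.03,0],[0,0,0,0,-2.15,-3.03,0]]]'
python3 -m pendant '[[[0,0,0,0,-2.15,-3.03,0],[0,0,0,0,-2.15,-3.03,0],[0,0,0,0,-2.15,-3.03,0],[0,0,0,0,-2.15,-3.03,0],[0,0,0,0,-2.15,-3.03,0],[0,0,0,0,-2.15,-3.03,0],[0,0,0,0,-2.15,-3.03,0],[0,0,0,0,-2.15,-3.03,0],[0,0,0,0,-2.15,-3.03,0],[0,0,0,0,-2.15,-3.03,0]]]'
python3 -m pendant '[[[0,0,0,0,-2.15,-3.03,0],[0.0493,-0.0863,-0.0153,0,0,0,0],[0.0493,-0.0863,-0.0153,0,0,0,0],[0.0493,-0.0863,-0.0153,0,0,0,0],[0.0493,-0.0863,-0.0153,0,0,0,0],[0.0493,-0.0863,-0.0153,0,0,0,0],[0.0493,-0.0863,-0.0153,0,0,0,0],[0.0493,-0.0863,-0.0153,0,0,0,0],[0,0,0,0,0,0,0]]]'
python3 - <<'E'
from h import *
p,r=cur(); print(p,loc(p),ctrl.read_state()['joints'])
print(proj('top',p),proj('side',p))
rel(p,r,W(.009,-.010,.106),lean(35,-1))
for n in('top','side'):
    im=cams.capture(n); cv2.imwrite(f'pics/{n}1.png',im)
a=cv2.imread('pics/top1.png')[130:250,270:430]; b=cv2.imread('pics/side1.png')[110:260,240:400]
f=lambda i:cv2.resize(i,(480,int(i.shape[0]*480/i.shape[1])),interpolation=cv2.INTER_CUBIC)
a,b=cv2.resize(a,(400,300),interpolation=2),cv2.resize(b,(400,375),interpolation=2)
cv2.imwrite('pics/both1.png',np.hstack([np.vstack([a,np.zeros((75,400,3),np.uint8)]),b]))
E
```

```text
time_s: 0.93
tcp_pos: [0.3458, -0.417, 0.3598]
tcp_rot: [-0.101, -0.7, -0.102, 0.7]
contact_force: [1.1, -1.3, -0.2]
width: 0.0851
time_s: 1.77
tcp_pos: [0.5753, -0.1248, 0.3598]
tcp_rot: [-0.101, -0.7, -0.102, 0.7]
contact_force: [0.7, -1.1, 0.8]
width: 0.0852
time_s: 2.52
tcp_pos: [0.5983, -0.0976, 0.356]
tcp_rot: [0.03, -0.458, 0.016, 0.888]
contact_force: [-0.3, 1.0, -1.5]
width: 0.0856
[ 0.59833779 -0.09764567  0.35602834] [ 0.09124035 -0.01016346  0.35602834] [-0.21380265  0.32918862  1.3065957  -0.09888938  2.11644066  1.40136431]
[[361.98992568 156.25401299]] [[310.41916865 106.86665229]]
shift cm in tool [25.14 -0.03 -7.78] ('turn', array([-0.0011,  0.007 , -0.0003]))
```

View pics/both1.png

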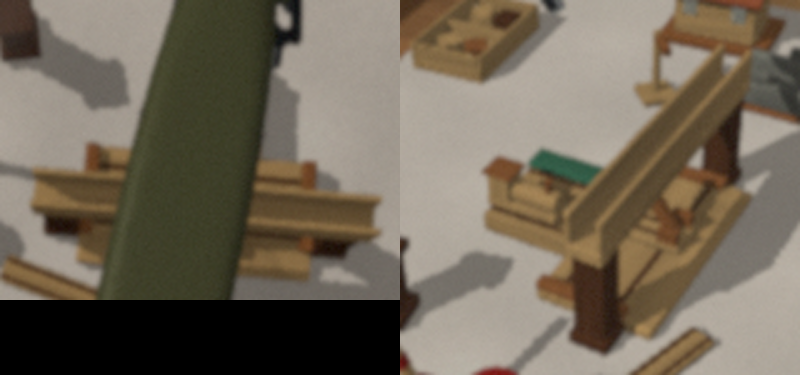

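```bash
python3 -m pendant '[[[0,0.007,0,0,0,-3.9,0],[0,0,0,0,0,-3.9,0],[0,0,0,3.5,0,0,0],[0,0,0,3.5,0,0,0],[0,0,0,3.5,0,0,0],[0,0,0,3.5,0,0,0],[0,0,0,3.5,0,0,0],[0,0,0,3.5,0,0,0],[0,0,0,0,0,0,0]]]'
python3 - <<'E'
from h import *
p,r=cur(); print(p,loc(p))
rel(p,r,W(.009,-.010,.106),lean(35,-1))
b=cams.capture('side')[80:260,230:430]
cv2.imwrite('pics/s2.png',cv2.resize(b,None,fx=3.3,fy=3.3,interpolation=2))
E
```

```text
time_s: 3.37
tcp_pos: [0.5356, -0.0925, 0.1372]
tcp_rot: [0.03, -0.46, 0.015, 0.887]
contact_force: [-1.6, 1.1, -2.0]
width: 0.0854
[ 0.53559574 -0.09253013  0.13719488] [ 0.02829566 -0.00932719  0.13719488]
shift cm in tool [ 3.66  0.07 -0.22] ('turn', array([0.0012, 0.0039, 0.0005]))
```

View pics/s2.png

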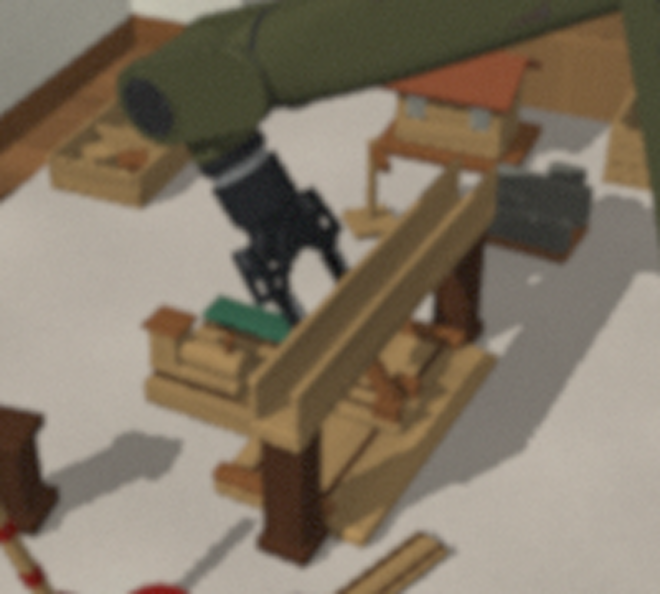

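The gripper straddles the grip beyond the viaduct, clear of loco and viaduct. Going in and closing.

```bash
python3 -m pendant '[[[0,0.004,0,1.6,0,-0.2,0],[0,0,0,1.7,0,0,0],[0,0,0,0,0,0,255],[0,0,0,0,0,0,255],[0,0,0,0,0,0,255],[0,0,0,0,0,0,255],[0,0,0,0,0,0,255],[0,0,0,0,0,0,255],[0,0,0,0,0,0,255]]]'
python3 - <<'E'
from h import *
p,r=cur(); print(p,loc(p),ctrl.read_state()['width'])
rel(p,r,p+EY*.01)
E
```

```text
time_s: 4.17
tcp_pos: [0.5272, -0.0932, 0.1163]
tcp_rot: [0.03, -0.468, 0.017, 0.883]
contact_force: [3.0, -1.1, 6.3]
width: 0.0244
[ 0.52722959 -0.09319091  0.11631269] [ 0.01999382 -0.01055546  0.11631269] 0.024401061043296486
shift cm in tool [-0. -1.  0.]
```

```bash
python3 - <<'E'
from h import *
print(ctrl.read_state())
b=cams.capture('side')[100:220,270:390]
cv2.imwrite('pics/s3.png',cv2.resize(b,None,fx=5,fy=5,interpolation=2))
E
```

```text
{'time_s': 4.1667, 'joints': array([-0.23003214,  0.34374273,  1.6987793 , -0.09302068,  1.68800945,
        1.4265291 ]), 'joint_vel': array([-0.00250284, -0.00129912,  0.00083859,  0.00257736, -0.00094508,
       -0.00227242]), 'joint_efforts': array([ 7.74297654e-02, -4.32152617e+01, -2.68677467e+01, -2.38787038e-01,
        1.57512534e+00, -5.15886670e-03]), 'tcp_pos': array([ 0.52722959, -0.09319091,  0.11631269]), 'tcp_rot': array([ 0.02953234, -0.46812107,  0.01683837,  0.88301018]), 'contact_force': array([ 2.96785681, -1.09606924,  6.29972441]), 'ft_torque': array([-0.03074281, -0.14475197, -0.02120821]), 'width': 0.024401061043296486}
```

View pics/s3.png

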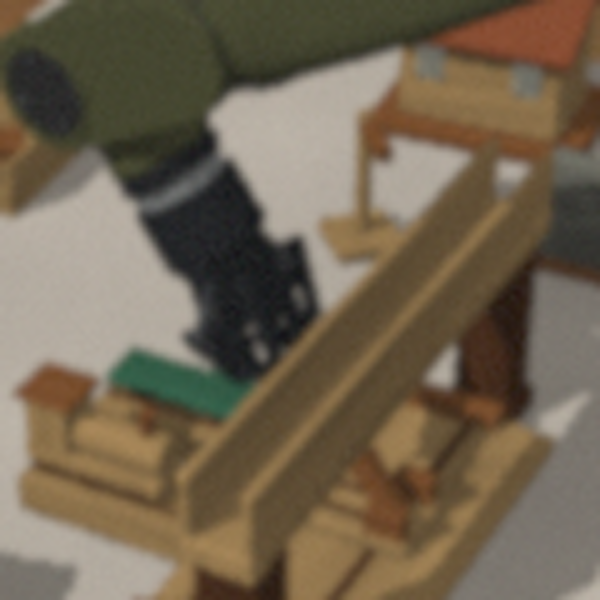

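```bash
python3 -m pendant '[[[0,0,0,0,-1,0,255],[0,0,0,0,-1,0,255],[0,0,0,0,-1,0,255],[0,0,0,0,0,0,255]]]'
python3 - <<'E'
from h import *
p,r=cur(); print(loc(p),r.inv().apply(EY))
E
python3 -m pendant '[[[0,0,0,0,-1,0,255],[0,0,0,0,-1,0,255],[0,0,0,0,-1,0,255],[0,0,0,0,-1,0,255],[0,0,0,0,-1,0,255],[0,0,0,0,-1,0,255],[0,0,0,0,0,0,255],[0,0,0,0,0,0,255]]]'
python3 - <<'E'
from h import *
p,r=cur(); print(loc(p),r.inv().apply(EY))
for n in('top','side'): cv2.imwrite(f'pics/{n}4.png',cams.capture(n))
b=cv2.imread('pics/side4.png')[100:250,250:390]; a=cv2.imread('pics/top4.png')[140:250,270:430]
cv2.imwrite('pics/c4.png',np.hstack([cv2.resize(a,(400,275),interpolation=2),cv2.resize(b,(400,428),interpolation=2)[:275]]) if 0 else cv2.resize(b,None,fx=4,fy=4,interpolation=2))
E
```

```text
time_s: 4.55
tcp_pos: [0.5295, -0.0624, 0.1163]
tcp_rot: [0.029, -0.468, 0.017, 0.883]
contact_force: [4.2, 0.5, 5.8]
width: 0.0247
[0.02016298 0.02030552 0.11629414] [-2.09148572e-03 -9.99997751e-01  3.51726551e-04]
time_s: 5.22
tcp_pos: [0.5339, -0.0027, 0.1163]
tcp_rot: [0.03, -0.469, 0.016, 0.883]
contact_force: [5.0, 0.9, 6.2]
width: 0.0248
[0.0205164  0.08015206 0.11629833] [-1.24287741e-03 -9.99999160e-01  3.67893490e-04]
```

View pics/c4.png

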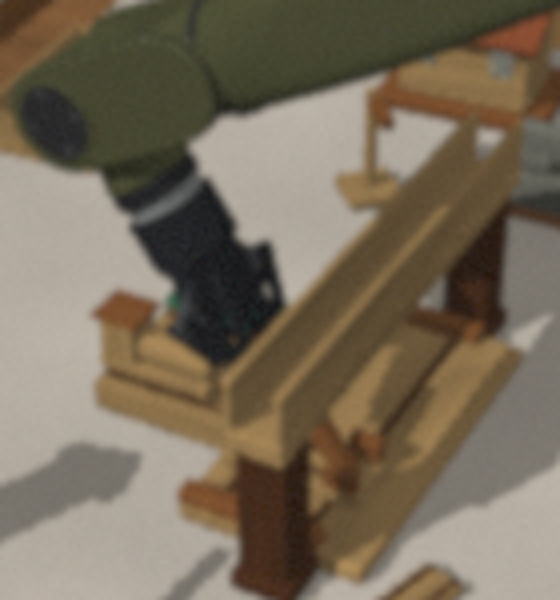

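```bash
python3 -m pendant '[[[0,0,0,0,1,0,255],[0,0,0,0,1,0,255],[0,0,0,0,0.5,0,255],[0,0,0,0,0.5,0,255],[0,0,0,0,0.5,0,255],[0,0,0,0,0.4,0,255],[0,0,0,0,0.3,0,255],[0,0,0,0,0.2,0,255],[0,0,0,0,0,0,255],[0,0,0,0,0,0,255]]]'
python3 - <<'E'
from h import *
p,r=cur(); print(loc(p)*1000)
im=cams.capture('top'); cv2.imwrite('pics/top5.png',im)
im2=cams.capture('side')
cv2.imwrite('pics/c5.png',np.hstack([cv2.resize(im[140:240,290:390],(400,400),interpolation=2),cv2.resize(im2[140:240,260:360],(400,400),interpolation=2)]))
E
```

```text
time_s: 6.15
tcp_pos: [0.5306, -0.0466, 0.1163]
tcp_rot: [0.03, -0.469, 0.016, 0.883]
contact_force: [4.4, 2.5, 5.9]
width: 0.0248
[ 20.23211169  36.1402867  116.27474216]
```

View pics/c5.png

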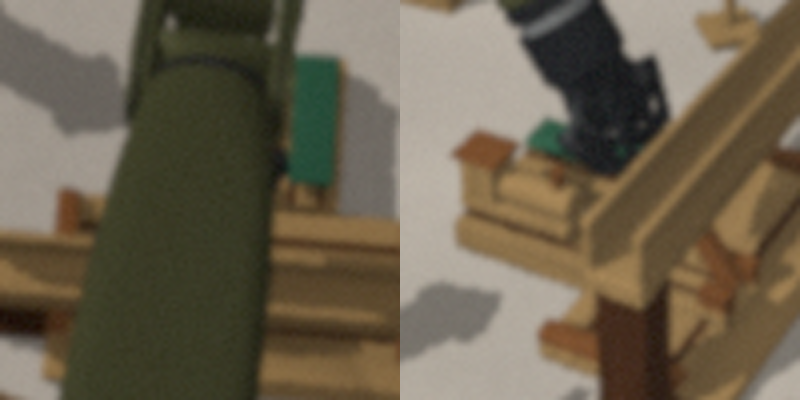

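```bash
python3 -m pendant '[[[0,0,0,0,0.15,0,255],[0,0,0,0,0,0,255]]]'
python3 -m pendant '[[[0,0,0,-0.4,0,0,255],[0,0,0,0,0,0,255]]]'
python3 - <<'E'
from h import *
p,r=cur(); print(loc(p)*1000)
E
```

```text
time_s: 6.42
tcp_pos: [0.5306, -0.0478, 0.1163]
tcp_rot: [0.03, -0.468, 0.016, 0.883]
contact_force: [4.3, 2.4, 5.7]
width: 0.0247
time_s: 6.58
tcp_pos: [0.5306, -0.0479, 0.1164]
tcp_rot: [0.03, -0.466, 0.016, 0.884]
contact_force: [1.6, 3.5, -6.1]
width: 0.0248
[ 20.31553145  34.90446682 116.37905928]
```

```bash
python3 -m pendant '[[[0,0,0,0.2,0,0,255],[0,0,0,0,0,0,255],[0,0,0,0,0,0,200],[0,0,0,0,0,0,150],[0,0,0,0,0,0,0],[0,0,0,0,0,0,0],[0,0,0,0,0,0,0],[0,0,0,0,0,0,0]]]'
python3 -m pendant '[[[0,0,0,-1.5,0,0,0],[0,0,0,-3,0,0,0],[0,0,0,-3.5,0,0,0],[0,0,0,-3.5,0,0,0],[0,0,0,-3.5,0,0,0],[0,0,0,-3.5,0,0,0],[0,0,0,-3.5,0,0,0],[0,0,0,-3.5,0,0,0],[0,0,0,0,0,0,0]]]'
python3 - <<'E'
from h import *
p,r=cur(); print(p,loc(p)*1000,ctrl.read_state()['joints'])
E
```

```text
time_s: 7.25
tcp_pos: [0.5297, -0.0488, 0.1163]
tcp_rot: [0.03, -0.466, 0.017, 0.884]
contact_force: [-0.3, -0.3, 0.6]
width: 0.0815
time_s: 8.0
tcp_pos: [0.6766, -0.0585, 0.3336]
tcp_rot: [0.029, -0.471, 0.017, 0.881]
contact_force: [1.6, 0.6, 1.4]
width: 0.0855
[ 0.67658689 -0.05854741  0.33364816] [166.64896906  34.16638737 333.64815607] [-0.14745929  0.48786444  1.13068647 -0.05393396  2.10897915  1.47858008]
```

```bash
python3 - <<'E'
from h import *
p,r=cur(); rt=lean(0,-1); print((r.inv()*rt).as_rotvec())
rel(p,rt,np.array([.505,.3175,.3336]))
E
python3 -m pendant '[[[0,0.11,0,0,0,0,255],[0,0.11,0,0,0,0,255],[0,0.11,0,0,0,0,255],[0,0.11,0,0,0,0,255],[0,0.11,0,0,0,0,255],[0,0,0,0,0,0,255]]]'
```

```text
[-0.00082948  0.58818276 -0.00267943]
shift cm in tool [  0.   -36.35  19.68] 
time_s: 8.5
tcp_pos: [0.6706, -0.0577, 0.3274]
tcp_rot: [0.024, -0.69, 0.024, 0.723]
contact_force: [0.1, -0.8, 0.3]
width: 0.0122
```

```bash
python3 -m pendant '[[[0,0.038,0,0,0,0,255],[0,0,0,0,-3.6,1.75,255],[0,0,0,0,-3.6,1.75,255],[0,0,0,0,-3.6,1.75,255],[0,0,0,0,-3.6,1.75,255],[0,0,0,0,-3.6,1.75,255],[0,0,0,0,-3.6,1.75,255],[0,0,0,0,-3.6,1.75,255],[0,0,0,0,-3.6,1.75,255],[0,0,0,0,-3.6,1.75,255]]]'
python3 -m pendant '[[[0,0,0,0,-3.6,1.75,255],[0,0,0,0,0,0,255],[0,0,0,0,0,0,255]]]'
python3 - <<'E'
from h import *
p,r=cur(); print(p,r.as_matrix().round(3)); rel(p,r,np.array([.505,.3175,.14]))
im=cams.capture('top'); cv2.imwrite('pics/top6.png',im)
cv2.imwrite('pics/c6.png',cv2.resize(im[135:250,265:435],None,fx=4.7,fy=4.7,interpolation=2))
E
```

```text
time_s: 9.33
tcp_pos: [0.5373, 0.2775, 0.3277]
tcp_rot: [0.023, -0.702, 0.025, 0.712]
contact_force: [0.7, 0.1, 0.6]
width: 0.0
time_s: 9.58
tcp_pos: [0.5224, 0.3148, 0.3277]
tcp_rot: [0.022, -0.702, 0.024, 0.712]
contact_force: [0.1, -0.1, -0.1]
width: 0.0001
[0.52236506 0.31478934 0.32765453] [[-0.014 -0.064 -0.998]
 [-0.003 -0.998  0.064]
 [-1.     0.003  0.013]]
shift cm in tool [18.79 -0.22  1.5 ]
```

View pics/c6.png

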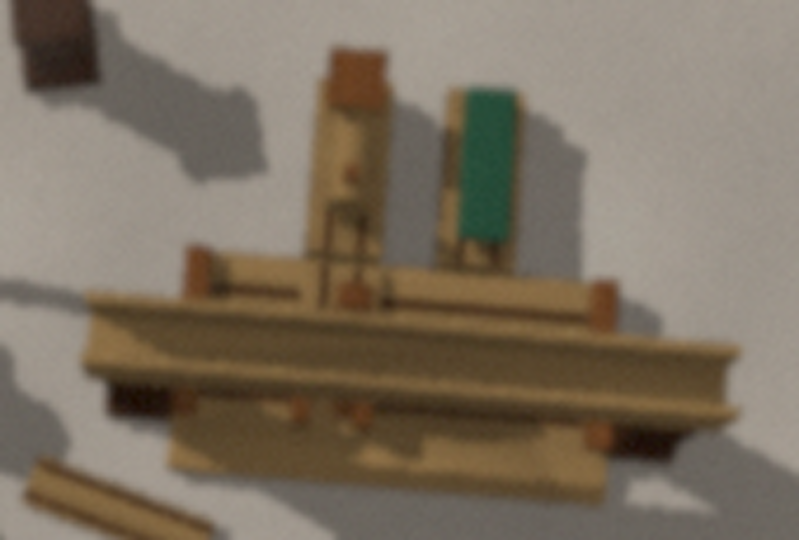

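The deck looks lined up and the handle sits at the right cheek (crop (357,410), left cheek (300,410)). I'll check the left groove's offset numerically.

```bash
python3 - <<'E'
from h import *
im=cv2.cvtColor(cv2.imread('pics/top6.png'),cv2.COLOR_BGR2GRAY).astype(float)
for v in range(176,201):
    seg=im[v,327:342]; w=np.clip(np.median(seg)-8-seg[3:13],0,None)
    # left groove expected near u=265+328/4.7=334.6
    seg2=im[v,331:339]; w=np.clip(np.median(seg)-seg2,0,None)
    if w.sum()>5:
        u=(w*np.arange(331,339)).sum()/w.sum(); P=ray('top',(u,v),.03); l=loc(P)*1000; print(v,round(u,2),l[:2].round(1),round(w.max()))
E
```

```text
176 335.5 [114.2  54.7] 5
177 336.87 [110.9  49.5] 11
178 336.77 [107.1  49.6] 23
179 336.72 [103.4  49.6] 20
180 336.62 [99.7 49.7] 12
181 336.64 [96.  49.3] 12
182 335.95 [92.2 51.5] 10
183 335.23 [88.3 53.9] 15
184 334.7 [84.5 55.5] 21
185 334.45 [80.7 56.1] 23
186 334.39 [77.  56.1] 25
187 334.28 [73.3 56.3] 25
188 333.76 [69.5 57.8] 16
189 334.18 [66.  56.1] 12
190 335.06 [62.6 52.7] 7
191 333.89 [58.6 56.6] 16
192 333.65 [54.9 57.2] 29
193 333.64 [51.3 57. ] 31
194 333.77 [47.7 56.3] 23
195 334.4 [44.2 53.8] 17
196 334.66 [40.6 52.6] 13
197 335.09 [37.1 50.9] 8
198 335.47 [33.6 49.2] 7
199 335.93 [30.1 47.4] 17
200 336.71 [26.7 44.4] 14
```

```bash
python3 -m pendant '[[[0,0,0,3.5,-0.2,1.5,255],[0,0,0,3.5,0,0,255],[0,0,0,3.5,0,0,255],[0,0,0,3.5,0,0,255],[0,0,0,3.5,0,0,255],[0,0,0,1.0,0,0,255],[0,0,0,0,0,0,255]]]'
```

```text
time_s: 10.22
tcp_pos: [0.5046, 0.3134, 0.139]
tcp_rot: [0.023, -0.7, 0.027, 0.713]
contact_force: [0.3, -0.6, -0.5]
width: -0.0003
```

The deck groove is about 0.7 mm left of the siding's, which is within tolerance. Pressing now.

```bash
python3 -m pendant '[[[0,0,0,0.8,0,0,255],[0,0,0,0.7,0,0,255],[0,0,0,0.5,0,0,255],[0,0,0,0.5,0,0,255],[0,0,0,0.5,0,0,255],[0,0,0,0.5,0,0,255],[0,0,0,0.4,0,0,255],[0,0,0,0,0,0,255],[0,0,0,0,0,0,255]]]'
python3 -m pendant '[[[0,0,0,0.3,0,0,255],[0,0,0,0,0,0,255],[0,0,0,0,0,0,255]]]'
```

```text
time_s: 10.97
tcp_pos: [0.5066, 0.3163, 0.1053]
tcp_rot: [0.024, -0.703, 0.024, 0.71]
contact_force: [1.6, 0.7, 2.5]
width: -0.0001
time_s: 11.22
tcp_pos: [0.5066, 0.3163, 0.1021]
tcp_rot: [0.024, -0.703, 0.024, 0.71]
contact_force: [3.0, -0.2, 2.5]
width: -0.0
```

```bash
python3 -m pendant '[[[0,0,0,0.3,0,0,255],[0,0,0,0.2,0,0,255],[0,0,0,0,0,0,255],[0,0,0,0,0,0,255]]]'
python3 -m pendant '[[[0,0,0,0.3,0,0,255],[0,0,0,0,0,0,255],[0,0,0,0,0,0,255]]]'
```

```text
time_s: 11.55
tcp_pos: [0.5066, 0.3163, 0.097]
tcp_rot: [0.024, -0.703, 0.024, 0.71]
contact_force: [3.0, 1.1, 4.9]
width: -0.0001
time_s: 11.8
tcp_pos: [0.5067, 0.3164, 0.0969]
tcp_rot: [0.024, -0.703, 0.024, 0.71]
contact_force: [-3.8, -2.8, 18.9]
width: -0.0002
```

Bottomed out at z = 0.083, with the force rising. Retreat and check.

```bash
python3 -m pendant '[[[0,0,0,-1,0,0,255],[0,0,0,-3,0,0,255],[0,0,0,-3.5,0,0,255],[0,0,0,-3.5,0,0,255],[0,0,0,-3.5,0,0,255],[0,0,0,-3.5,0,0,255],[0,0,0,-3.5,0,0,255],[0,0,0,0,0,0,255],[0,0,0,0,0,0,255]]]'
python3 - <<'E'
from h import *
a=cams.capture('side'); t=cams.capture('top'); cv2.imwrite('pics/top7.png',t)
d=cv2.absdiff(t[175:235,325:425],cv2.imread('pics/top6.png')[175:235,325:425]); print(d.max(),d.mean())
cv2.imwrite('pics/c7.png',np.hstack([cv2.resize(a[100:320,180:400],(400,400),interpolation=2),cv2.resize(t[60:260,200:400],(400,400),interpolation=2)]))
E
```

```text
time_s: 12.55
tcp_pos: [0.5083, 0.3164, 0.3103]
tcp_rot: [0.024, -0.703, 0.024, 0.71]
contact_force: [0.0, 0.4, -0.8]
width: 0.0002
14 1.6196111111111111
```

View pics/c7.png

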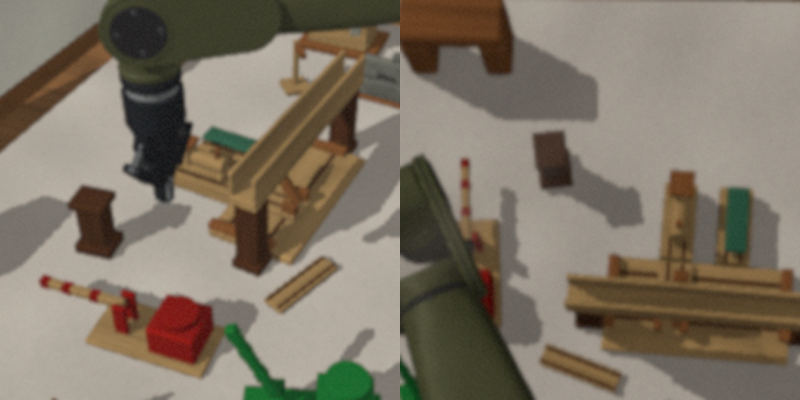

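The cap is down at left (180,315) and the gate bar is level from (125,300) to (45,280). The deck is unchanged and the toys are in place. Handing in.

```bash
python3 -c "
from cell import ctrl
print(ctrl.hand_in())"
```

```text
the job is handed in; nothing more can be done
None
```

The deck is lined up with the locomotive's siding and the red crossing is pressed down; the job was handed in at about 12.7 s of the 58 s, and no verdict is reported.

- **Deck:** I gripped the handle with the gripper leaned 35°. I pulled the deck about 30 mm left of the siding, brought it back rightwards and let go. In the top camera picture after release, the deck's track groove lay about 0.7 mm to the left of the siding's groove (tolerance 4 mm). The handle stood against its right cheek, judged by eye.
- **Crossing:** I pressed the cap until the fingertips bottomed at about z = 83 mm and the force rose to about 19 N. The last picture shows the gate bar lying level. Afterwards the deck area had not changed, and the toys in that picture stood where they were; the tree and signal were not checked again.
- **What did not match:** the grasp came out about 12 mm higher on the grip than planned, with about 7 N of preload along the fingers. I took the preload off before opening. The force sensor showed only 2 to 5 N while the cap was moving.

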